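Select the yellow test point and press to read the gauge

TASK

Put the gauge selector valve on the yellow test point: with a fingertip against one side of the black handle, never pinching it, turn it click by click until its pointed end stands at the yellow tag and rests there in its click. Then press the handle straight down with the fingertips, as far as it goes, and finish while still holding it pressed so that the gauge keeps reading. Do not press it in at any other test point, and leave the loose things on the bench where they are.

Things in the scene. Friction and masses are not known exactly. Their poses are not given: they have to be found in the camera images.
- valve: gauge selector valve, bolted down: foot plate 160 x 150 x 10 mm, aluminium block 120 x 116 mm up to 58 mm, pipes out to 76 mm at both sides, round dark scale plate 110 mm across on top, its upper face 62 mm above the bench. Origin: on the handle's upright turning axis, at bench height. +x points to the pressure gauge, z up.
- gauge: round white-faced pressure gauge behind the handle, 74 mm across, tilted to the front, fixed to the valve. Origin: middle of its face, 118 mm from the turning axis and 86 mm above the bench; its highest point is 118 mm above the bench.
- station_0 (a point): station 0 (off, a white bar) on the scale plate, 46 mm from the turning axis. Stations 1 to 6 follow clockwise seen from above, 36 deg apart, each with a white line; 3 lies towards the gauge. 1 has a white disc, 2 a grey one, 3 to 6 the yellow, blue, green and red tags in any order.
- tag_yellow: yellow round tag, 13 mm across and 3 mm high, fixed on the scale plate at one of the stations 3 to 6, 46 mm from the turning axis. Origin: centre of its underside.
- selector (a joint): handle angle, rad, clockwise from above: 0 at station 0, 0.628 (one click) more per station; stops just past 0 and 6. A spring detent draws it onto the nearest station's mark; leaving a station takes about 0.09 N m (about 3.5 N pushed 26 mm from the axis); once past half way between two stations it snaps on to the next. Starts at rest in station 0, 1 or 2.
- press (a joint): how far the handle is pressed down, m: 0 up, 0.006 at the stop. A spring raises it: it starts to move at about 3 N and is fully down at about 8 N. The gauge needle rises as it goes down. The handle goes down without turning.
- selector_top (a point): middle of the handle's top, on the turning axis, 97 mm above the bench when up. The handle is a black bar 14 mm thick, 71 to 97 mm above the bench, 36 mm from the axis to its pointed end, 32 mm to the blunt end, on a round skirt 34 mm across (70 to 77 mm above the bench). A white line on top runs from the middle to the pointed end.
- selector_nose (a point): pointed end of the handle, 36 mm from the turning axis, 84 mm above the bench when up.
- selector_aim (a point): point on the scale plate 46 mm from the turning axis, straight ahead of the pointed end; it turns with the handle and lies on the tag that is selected.
- face_left: ribbed rubber face on one long side of the handle, 58 x 19 mm, on the left when looking from the axis to the pointed end; pushing here turns the handle clockwise. Turns with the handle; origin on the turning axis at 62 mm above the bench.
- face_right: the same on the handle's other long side; pushing near the pointed end here turns it counter-clockwise.
- bearing: grey ball bearing lying flat, 70 mm across, 20 mm high, loose; must not be disturbed. Origin: centre of its underside.
- thread_lock: small red bottle with black cap, 31 mm across, 79 mm high, standing loose; must not be disturbed. Origin: centre of its underside.
- wrench: steel combination wrench, 169 mm long, 27 mm wide, 6 mm high, lying loose on the robot's side of the valve; must not be disturbed. Origin: centre of its underside.
- gear_wheel: dark grey gear wheel lying flat, 117 mm across, 28 mm high, loose; must not be disturbed. Origin: centre of its underside.
- ring_nut: grey steel ring nut lying flat, 48 mm across, 12 mm high, loose; must not be disturbed. Origin: centre of its underside.

How it is judged:
On the way:
1. the handle, not pressed in, rests in its click at the yellow tag (horizontal distance between selector_aim and tag_yellow below 0.007 m and value of joint press below 0.0015 m and velocity of joint selector between -0.1 and 0.1 rad/s), for 0.2 s.
At the end, for the whole second after the job is handed in: the handle points at the yellow tag (the point ahead of its pointed end within 7 mm of the tag's middle, that is within 9 deg) and the fingers hold it pressed down by more than 4.5 of its 6 mm, pushing with more than 2 N (horizontal distance between selector_aim and tag_yellow below 0.007 m and value of joint press above 0.0045 m and contact force between the fingers and selector above 2 N); the arm keeps its last pose, push and grip.
It fails at once if the handle was pressed in (over 3 mm) at another test point than the yellow one (value of joint press above 0.003 m and horizontal distance between selector_aim and tag_yellow above 0.01 m).
It fails at once if the handle was pinched: both of its long side faces were gripped at once (contact force between the fingers and face_left above 0.5 N and contact force between the fingers and face_right above 0.5 N).
It fails at once if a loose thing on the bench was moved by more than 15 mm (distance of any of bearing, thread_lock, wrench, gear_wheel, ring_nut from where it was at the start of the episode above 0.015 m).
It also fails if it takes over 48 s, if anything falls off the work surface, if the arm or the gripper's body presses on something with over 40 N, if the wrist force passes 120 N, or if a joint passes its speed limit or range.

ROBOT

A 6-joint arm with a two-finger parallel gripper is mounted at the origin on a cart in front of the work surface, level with it; the furniture and walls round the work are solid. World frame = base frame: x ahead of the robot, y to its left, z up, the work surface at z = 0. Lengths are in m, angles in rad, forces in N, time in s.
With the tool pointing down it reaches from about 0.25 to 0.725 m from the base axis. Payload 4 kg.
Tool frame: the origin (TCP) lies on the centre line of the jaws, within the pads' length; the fingertips stand 22 mm ahead of it and the grasp point (between the pads) lies 3 mm ahead of it; z points along the fingers, y is the line along which they close (so a half turn about z gives the same grasp; the last joint's range is limited). The gripper opens to 85 mm and grips with 20 to 120 N. Pads are 22 mm wide; open, the fingers measure 114 mm over their backs; the gripper's body (76 mm by 85 mm) begins 54 mm behind the grasp point. The pads swing forward as they close: fully open they stand 13 mm farther back than shut.
Start: joints at [1.238, 0.241, 0.005, 1.335, 0, 1.571], TCP at [0.163, 0.473, 0.253] pointing down, gripper open.
Joint ranges: [-2.72, 2.72], [-1.05, 1.87], [-1.09, 1.28], [-1.99, 2.15], [-1.42, 1.44], [-3.14, 3.14]. Speed limits (rad/s): [2.79, 2.79, 3.14, 3.14, 3.14, 3.14].

INTERFACE

Orientations are given as a unit quaternion [x, y, z, w].
In Python, from workcell import bot gives the robot as it stands.
- The arm moves only by the shell command python3 -m inch 'ROWS'. ROWS is JSON, one flat list of numbers, 7 for each row, row after row: the shift along the world's x, y, z in mm, then the turn, a rotation vector about the world's x, y, z in rad, then the opening in per cent of the stroke, from 0 (shut) to 100 (fully open). A call has 1 to 8 rows; each row is the pose to reach, as a shift and turn from the pose commanded when the call began; what a row does not reach only later rows make up. A row lasts 1/12 s, in which the tool goes at most 41.7 mm and 7.16 degrees, less where a joint would pass 70% of its speed; a pose out of reach is approached as far as the arm can. A call with a gripper value outside its range is refused whole. The fingers move at their own pace and stop on an object; the grip force is fixed at half the most. Time passes only in rows, so rows that repeat a pose let the fingers close. It gives the time, the measured TCP pose, the force, the opening and the grip force at its end, in the units of the state.
- bot.get_obs(): the state, without advancing time (a new reading comes with each control period).
- bot.camera(name): name is "scene" or "top" or "wrist"; returns the picture (420x560x3 uint8, blue, green, red); there is no depth.
- bot.camera_info(name): a dict with "intrinsics" (3x3 intrinsics, pixels), "camera_from_world" (4x4, takes a point from world to camera coordinates); the wrist camera has in their place "hand_eye" (4x4, takes a point from camera to tool coordinates, whose origin is the TCP and whose axes are the flange's). Camera axes: x right, y down, z forward; pixel columns grow to the right and rows downward; lengths in m; the calibration is good to about 2 mm. A picture is of the moment at which its call begins: read the wrist's pose just before it. camera_info takes no time and is no camera call.
- bot.job_done(): hands the job in; it is judged then, once.
Trained networks look in the newest picture that a camera, given by its name, has taken for a name from the list of things; names that differ only in an ending like _2 or _b are one class to them, and where a whole thing is asked for, a point or a joint stands for the part that bears it (a point fixed in the world has none). Each returns a list of dicts, best first, with "confidence" (0 to 1); they miss things now and then, are a little off and sometimes report something else, mostly with a low value. They report only what shows in the picture. A call takes as long as a camera call.
- bot.silhouettes(camera, target): "mask" (420x560 bool, what is visible of it) and "uv" ([column, row] in pixels, amid what is visible of it).
- bot.spot_point(camera, target): "uv" ([column, row] in pixels: a listed point, or the origin of a listed thing).
The state is a dict: "clock": time; "joint_pos": joint angles; "joint_vel": joint speeds; "tau": joint torques, N m; "eef_pos": TCP position; "tool_rot": TCP orientation; "ft_force": force on the tool from outside, world axes, zero at the start; "ft_torque": the same for the moment, N m; "grip_width": finger opening in m; "grasp_force": force on a finger pad.
Only numpy, scipy, OpenCV 4.12 (cv2) and the standard library are available. Lean on these libraries where they do the work, as an engineer would, in place of code of your own. Each camera call takes 0.05 s, during which the arm holds its last target. There are 200 camera calls.

## Working session

There is one attempt and no reset: what is moved stays moved. The work goes in short steps, Python scripts to look and compute and a shell command to move; the robot and the scene stay as the last step left them, time stands still between calls to the robot, and variables do not carry over. Pictures are saved under pics/ and viewed, at most 10 in all, crops included, and the job is handed in when it is done.

```bash
mkdir -p pics; cat > h.py <<'E'
import numpy as np, cv2
from workcell import bot
from scipy.spatial.transform import Rotation as R
def cam(name):
    i=bot.camera_info(name); K=np.array(i["intrinsics"])
    if name=="wrist":
        o=bot.get_obs(); T=np.eye(4); T[:3,:3]=R.from_quat(o["tool_rot"]).as_matrix(); T[:3,3]=o["eef_pos"]
        W=T@np.array(i["hand_eye"])
    else: W=np.linalg.inv(np.array(i["camera_from_world"]))
    return K,W
def at(K,W,uv,z):
    d=W[:3,:3]@np.linalg.inv(K)@np.array([uv[0],uv[1],1.]); o=W[:3,3]
    return o+d*(z-o[2])/d[2]
def px(K,W,p):
    c=np.linalg.inv(W)@np.append(p,1); q=K@c[:3]; return q[:2]/q[2]
E
python3 - <<'E'
from h import *
np.set_printoptions(precision=4,suppress=True)
Z=dict(station_0=.062,tag_yellow=.062,selector_top=.097,selector_nose=.084,selector_aim=.062,bearing=0,thread_lock=0,wrench=0,gear_wheel=0,ring_nut=0,valve=0,gauge=.086)
for c in ("top","scene"):
    K,W=cam(c); im=bot.camera(c); cv2.imwrite(f"pics/{c}0.png",im)
    for n,z in Z.items():
        for r in bot.spot_point(c,n)[:2]: print(c,n,np.round(r["uv"],1),round(r["confidence"],2),at(K,W,r["uv"],z))
o=bot.get_obs(); print(o["clock"],o["eef_pos"],o["tool_rot"],o["grip_width"])
E
```

```text
top station_0 [202.1 212.7] 0.94 [0.576  0.1747 0.062 ]
top tag_yellow [253.3 211.8] 0.6 [0.5753 0.0786 0.062 ]
top selector_top [222.  207.1] 0.75 [0.5789 0.1322 0.097 ]
top selector_top [231.  207.3] 0.64 [0.5781 0.1159 0.097 ]
top selector_nose [219.5 191.4] 0.71 [0.611  0.1387 0.084 ]
top selector_aim [223.5 186.8] 0.59 [0.6248 0.1345 0.062 ]
top bearing [293.2 159.2] 0.58 [0.6935 0.001  0.    ]
top thread_lock [226.6 146.7] 0.48 [0.7239 0.1369 0.    ]
top thread_lock [291.5 224.7] 0.17 [0.5588 0.0078 0.    ]
top wrench [203.5 270.5] 0.97 [0.4722 0.1825 0.    ]
top gear_wheel [401.5 223.2] 0.69 [ 0.5564 -0.2096  0.    ]
top gear_wheel [230.3 207.5] 0.4 [0.5967 0.1296 0.    ]
top ring_nut [289.  223.9] 0.78 [0.5605 0.0127 0.    ]
top ring_nut [202.6 213. ] 0.32 [0.5869 0.1852 0.    ]
top valve [235.  218.4] 0.72 [0.5743 0.1202 0.    ]
top gauge [246.2 149.5] 0.88 [0.6893 0.0886 0.086 ]
scene station_0 [243.4 174.1] 0.83 [0.5725 0.1748 0.062 ]
scene tag_yellow [302.7 163.5] 0.68 [0.7168 0.1159 0.062 ]
scene tag_yellow [265.8 194.3] 0.45 [0.5763 0.0839 0.062 ]
scene selector_top [25
[... 168 characters left out ...]
ne selector_aim [265.2 174.1] 0.56 [0.6162 0.1419 0.062 ]
scene bearing [321.1 210.9] 0.83 [0.6871 0.0023 0.    ]
scene wrench [207.4 207.7] 0.47 [0.4645 0.1841 0.    ]
scene wrench [301.7 164.6] 0.18 [0.7584 0.1663 0.    ]
scene gear_wheel [337.1 304. ] 0.87 [ 0.5434 -0.2119  0.    ]
scene gear_wheel [303.1 165. ] 0.48 [0.7605 0.1627 0.    ]
scene ring_nut [280.8 229.4] 0.6 [0.5701 0.0161 0.    ]
scene ring_nut [322.1 210.4] 0.56 [0.6903 0.002  0.    ]
scene valve [255.8 198. ] 0.57 [0.5814 0.138  0.    ]
scene gauge [303.1 165.7] 0.76 [0.6944 0.0888 0.086 ]
scene gauge [209.  208.2] 0.31 [0.4372 0.1062 0.086 ]
1.3 [0.1633 0.4726 0.2533] [ 0.1656  0.9862 -0.     -0.    ] 0.08529859026960215
```

View pics/top0.png

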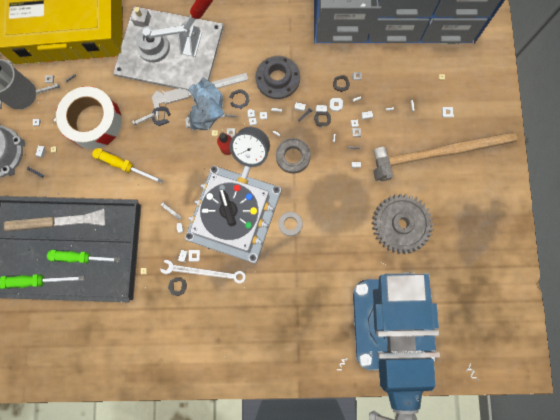

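View pics/scene0.png

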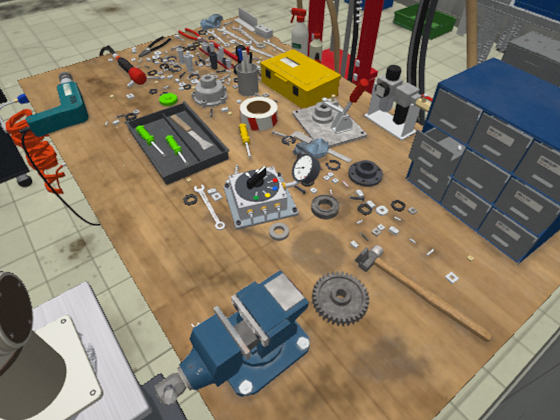

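The top view shows the valve with the handle's white line pointing to about (222,191), which is station 2 (grey). Red is at (237,188), blue at (250,197), yellow at (253,212) and green at (248,225). That makes yellow station 5, opposite the station 0 bar at (202,213), so it needs 3 clicks clockwise. The scene view agrees. Next I'll move above the valve with the gripper shut.

```bash
python3 -m inch '[412,-345,0,0,0,0.63,0, 412,-345,0,0,0,0.63,0, 412,-345,0,0,0,0.63,0, 412,-345,0,0,0,0.63,0, 412,-345,0,0,0,0.63,0, 412,-345,0,0,0,0.63,0, 412,-345,0,0,0,0.63,0, 412,-345,0,0,0,0.63,0]'; python3 -c "
from h import *
o=bot.get_obs(); print(o['clock'],o['eef_pos'],o['tool_rot'],o['joint_pos'],o['grip_width'],o['ft_force'])"
```

```text
clock: 1.97
eef_pos: [0.4, 0.2747, 0.2536]
tool_rot: [-0.148, 0.989, 0.0, 0.0]
ft_force: [1.1, -0.1, 0.8]
grip_width: -0.0001
grasp_force: 0.0
1.9667 [0.40002745 0.27473317 0.25357448] [-1.48349189e-01  9.88934983e-01  1.90636587e-04  2.85806633e-04] [ 6.01748403e-01  2.10843276e-01 -3.26527890e-02  1.32661945e+00
  9.27445691e-05  3.03950854e-01] -5.1638349509352865e-05 [ 1.09423823 -0.09570101  0.81275219]
```

```bash
python3 -m inch '[190,-109,0,0,0,0,0, 190,-109,0,0,0,0,0, 190,-109,0,0,0,0,0, 190,-109,0,0,0,0,0, 190,-109,0,0,0,0,0, 190,-109,0,0,0,0,0, 190,-109,0,0,0,0,0]'; python3 - <<'E'
from h import *
np.set_printoptions(precision=4,suppress=True)
o=bot.get_obs(); print(o["joint_pos"])
K,W=cam("wrist"); print("cam pos",W[:3,3]); im=bot.camera("wrist"); cv2.imwrite("pics/w1.png",im)
for n,z in dict(station_0=.062,tag_yellow=.062,selector_top=.097,selector_nose=.084,selector_aim=.062,gauge=.086,valve=0,thread_lock=0).items():
    for r in bot.spot_point("wrist",n)[:2]: print(n,np.round(r["uv"],1),round(r["confidence"],2),at(K,W,r["uv"],z))
E
```

```text
clock: 2.55
eef_pos: [0.5912, 0.1648, 0.252]
tool_rot: [-0.146, 0.989, -0.0, -0.0]
ft_force: [-0.1, -0.8, -0.6]
grip_width: -0.0001
grasp_force: 0.0
[ 0.272   0.4738  0.3386  1.4363 -0.0004 -0.0207]
cam pos [0.5134 0.1407 0.3731]
station_0 [291.5 177.8] 0.9 [0.5798 0.1693 0.062 ]
station_0 [245.5 172.4] 0.67 [0.5881 0.1226 0.062 ]
tag_yellow [203.9 151.9] 0.64 [0.5799 0.0774 0.062 ]
selector_top [243.8 172.6] 0.96 [0.5803 0.1232 0.097 ]
selector_nose [248.6 204.7] 0.7 [0.6132 0.1349 0.084 ]
selector_aim [252.2 206. ] 0.65 [0.6211 0.1385 0.062 ]
gauge [180.8 257.8] 0.92 [0.6888 0.0824 0.086 ]
gauge [293.6 179.9] 0.6 [0.5761 0.1696 0.086 ]
valve [255.7 156.3] 0.67 [0.5802 0.1258 0.    ]
```

View pics/w1.png

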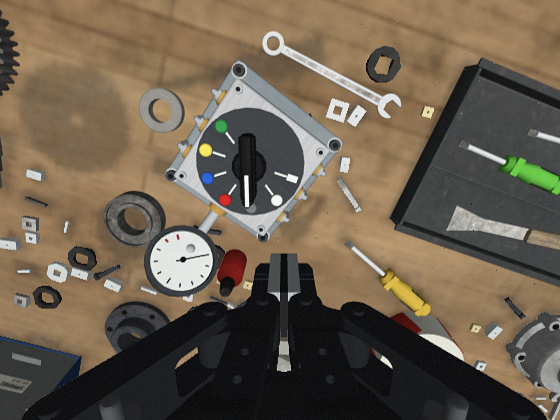

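The wrist view shows the handle's middle at (246,165), its nose at (246,205) and its line towards grey station 2. Yellow is at (205,150) and the station 0 bar at (290,178), so the axis is at about (0.580, 0.124). The fingers are about 36 mm to the handle's left and 23 mm along it, so I can lower them there.

```bash
python3 -m inch '[0,0,-40,0,0,0,0, 0,0,-80,0,0,0,0, 0,0,-120,0,0,0,0, 0,0,-149,0,0,0,0, 0,0,-149,0,0,0,0, 0,0,-149,0,0,0,0]'; python3 - <<'E'
from h import *
np.set_printoptions(precision=4,suppress=True)
K,W=cam("wrist"); im=bot.camera("wrist"); cv2.imwrite("pics/w2.png",im); print(K[0,0])
for n,z in dict(selector_top=.097,selector_nose=.084,tag_yellow=.062,station_0=.062).items():
    for r in bot.spot_point("wrist",n)[:2]: print(n,np.round(r["uv"],1),round(r["confidence"],2),at(K,W,r["uv"],z))
E
```

```text
clock: 3.5
eef_pos: [0.5873, 0.1671, 0.1032]
tool_rot: [-0.148, 0.989, -0.0, -0.002]
ft_force: [1.3, 0.0, 1.1]
grip_width: -0.0001
grasp_force: 0.0
308.8672384555796
selector_top [197.4 245.7] 0.98 [0.5793 0.1232 0.097 ]
selector_nose [209.9 298.3] 0.89 [0.6145 0.134  0.084 ]
tag_yellow [132.4 192.5] 0.88 [0.5774 0.0772 0.062 ]
tag_yellow [ 48.8 280.6] 0.31 [0.6471 0.0373 0.062 ]
station_0 [294.6 242.2] 0.67 [0.5797 0.1709 0.062 ]
```

View pics/w2.png

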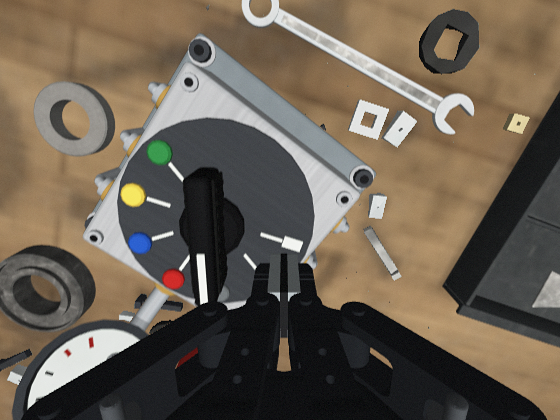

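The fingers (tips near (284,258)) stand clear on the handle's left side with its face about 25 mm away, and no contact force shows. The axis is at (0.579, 0.1235). I'll approach the face.

```bash
python3 -m inch '[4,-7,0,0,0,0,0, 8,-14,0,0,0,0,0, 8,-14,0,0,0,0,0, 8,-14,0,0,0,0,0]'; python3 -m inch '[0.6,-2,0,0,0,0,0, 1.2,-4,0,0,0,0,0, 1.2,-4,0,0,0,0,0, 1.2,-4,0,0,0,0,0]'
cat > p.py <<'E'
from h import *
ax=np.array([.5793,.1235])
o=bot.get_obs(); p=o["eef_pos"][:2]; m=R.from_quat(o["tool_rot"]).as_matrix()
t=np.arctan2(m[1,1],m[0,1])-np.pi/2; u=np.array([np.cos(t),np.sin(t)]); v=np.array([-u[1],u[0]])
d=p-ax; f=o["ft_force"]
print("bar-angle of tool",np.degrees(t),"a,n mm",1e3*d@u,1e3*d@v,"z",o["eef_pos"][2],"f along/normal/z",f[:2]@u,f[:2]@v,f[2],"t",o["clock"],"q",np.round(o["joint_pos"],2))
E
python3 p.py
```

```text
clock: 4.08
eef_pos: [0.5974, 0.1523, 0.1047]
tool_rot: [-0.147, 0.989, 0.0, 0.0]
ft_force: [-0.2, 0.0, -0.0]
grip_width: -0.0
grasp_force: 0.0
clock: 4.42
eef_pos: [0.5979, 0.15, 0.1043]
tool_rot: [-0.148, 0.989, 0.001, -0.0]
ft_force: [-0.9, 2.9, -0.9]
grip_width: -0.0
grasp_force: 1.8
bar-angle of tool 17.070271136074457 a,n mm 25.575385937673854 19.891107454429154 z 0.10427874817713413 f along/normal/z -0.03689544672210495 3.0711826363040604 -0.8864226557972474 t 4.4167 q [ 0.25  0.56  0.09  1.1   0.   -0.05]
```

```bash
cat >> p.py <<'E'
import sys
for g in map(float,sys.argv[1:]):   # extra turn (deg, clockwise), keeping a,n
    s=R.from_euler("z",-g,degrees=True).as_matrix()[:2,:2]@d-d; print(g,np.round(1e3*s,1),round(-np.radians(g),3))
E
python3 p.py 6 12 18 24 30 34
```

```text
bar-angle of tool 17.070271136074457 a,n mm 25.575385937673854 19.891107454429154 z 0.10427874817713413 f along/normal/z -0.03689544672210495 3.0711826363040604 -0.8864226557972474 t 4.4167 q [ 0.25  0.56  0.09  1.1   0.   -0.05]
6.0 [ 2.7 -2.1] -0.105
12.0 [ 5.1 -4.4] -0.209
18.0 [ 7.3 -7. ] -0.314
24.0 [ 9.2 -9.9] -0.419
30.0 [ 10.8 -12.9] -0.524
34.0 [ 11.6 -14.9] -0.593
```

```bash
python3 -m inch '[2.7,-2.1,0,0,0,-0.105,0, 5.1,-4.4,0,0,0,-0.209,0, 7.3,-7,0,0,0,-0.314,0, 9.2,-9.9,0,0,0,-0.419,0, 10.8,-12.9,0,0,0,-0.524,0, 11.6,-14.9,0,0,0,-0.593,0, 11.6,-14.9,0,0,0,-0.593,0, 11.6,-14.9,0,0,0,-0.593,0]' | tail -6; python3 p.py 6 12 18 24 30 36; python3 - <<'E'
from h import *
for c in ("top","wrist"):
    K,W=cam(c); im=bot.camera(c); cv2.imwrite(f"pics/{c}3.png",im)
    for n,z in dict(selector_top=.097,selector_nose=.084).items():
        for r in bot.spot_point(c,n)[:1]:
            p=at(K,W,r["uv"],z); print(c,n,np.round(r["uv"],1),round(r["confidence"],2),p,np.degrees(np.arctan2(p[1]-.1235,p[0]-.5793)))
E
```

```text
clock: 5.08
eef_pos: [0.6096, 0.1344, 0.1043]
tool_rot: [0.146, 0.989, -0.0, 0.0]
ft_force: [-0.2, 2.2, 0.2]
grip_width: -0.0003
grasp_force: 1.0
bar-angle of tool -16.83265253161357 a,n mm 25.8660267436725 19.18381195432021 z 0.10426041059854754 f along/normal/z -0.8769069876600744 2.075685250113581 0.16725132806437 t 5.0833 q [ 0.22  0.58  0.12  1.11 -0.    0.51]
6.0 [ 1.  -3.2] -0.105
12.0 [ 1.6 -6.5] -0.209
18.0 [ 1.9 -9.9] -0.314
24.0 [  1.8 -13.3] -0.419
30.0 [  1.4 -16.6] -0.524
36.0 [  0.6 -19.9] -0.628
wrist selector_top [243.7 232.5] 0.69 [0.57922184 0.12436336 0.097     ] 95.1726611101066
wrist selector_nose [245.3 285.1] 0.64 [0.61267597 0.11194059 0.084     ] -19.102977065284062
```

View pics/wrist3.png

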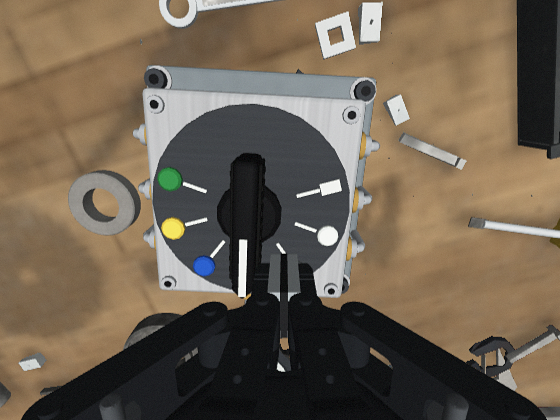

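The wrist view shows the handle's line (243,240–297) covering the red tag at station 3, with blue next at (204,266), then yellow at (173,229). The handle is at −19°, one click done. Next click.

```bash
python3 -m inch '[1,-3.2,0,0,0,-0.105,0, 1.6,-6.5,0,0,0,-0.209,0, 1.9,-9.9,0,0,0,-0.314,0, 1.8,-13.3,0,0,0,-0.419,0, 1.4,-16.6,0,0,0,-0.524,0, 0.8,-19.2,0,0,0,-0.608,0, 0.8,-19.2,0,0,0,-0.608,0, 0.8,-19.2,0,0,0,-0.608,0]' | tail -6; python3 p.py 6 12 18 24 30 36; python3 - <<'E'
from h import *
for c in ("wrist",):
    K,W=cam(c); im=bot.camera(c); cv2.imwrite(f"pics/{c}4.png",im)
    for n,z in dict(selector_top=.097,selector_nose=.084,tag_yellow=.062).items():
        for r in bot.spot_point(c,n)[:1]:
            p=at(K,W,r["uv"],z); print(c,n,np.round(r["uv"],1),round(r["confidence"],2),p,np.degrees(np.arctan2(p[1]-.1235,p[0]-.5793)))
E
```

```text
clock: 6.05
eef_pos: [0.6104, 0.1144, 0.1043]
tool_rot: [0.436, 0.9, -0.0, 0.0]
ft_force: [0.0, 0.7, 0.2]
grip_width: -0.0001
grasp_force: 0.0
bar-angle of tool -51.68027144626318 a,n mm 26.380550391294577 18.742520024335228 z 0.10434509526827929 f along/normal/z -0.5306410766603333 0.4389198305137269 0.21789707099136504 t 6.05 q [ 0.19  0.57  0.11  1.11 -0.    1.09]
6.0 [-1.1 -3.2] -0.105
12.0 [-2.6 -6.3] -0.209
18.0 [-4.3 -9.2] -0.314
24.0 [ -6.4 -11.8] -0.419
30.0 [ -8.7 -14.3] -0.524
36.0 [-11.3 -16.5] -0.628
wrist selector_top [241.4 232.6] 0.71 [0.57927807 0.12283564 0.097     ] -91.89098073852819
wrist tag_yellow [201.7 263.1] 0.64 [0.57755029 0.07728686 0.062     ] -92.16827915056001
```

```bash
python3 -m inch '[-1.1,-3.2,0,0,0,-0.105,0, -2.6,-6.3,0,0,0,-0.209,0, -4.3,-9.2,0,0,0,-0.314,0, -6.4,-11.8,0,0,0,-0.419,0, -8.7,-14.3,0,0,0,-0.524,0, -10.8,-16.2,0,0,0,-0.61,0, -10.8,-16.2,0,0,0,-0.61,0, -10.8,-16.2,0,0,0,-0.61,0]' | tail -6; python3 p.py; python3 -m inch '[6,0,0,0,0,0,0, 13,0,0,0,0,0,0, 13,0,0,0,0,0,0, 13,0,0,0,0,0,0]'; python3 p.py; python3 - <<'E'
from h import *
for c in ("wrist",):
    K,W=cam(c); im=bot.camera(c); cv2.imwrite(f"pics/{c}5.png",im)
    for n,z in dict(selector_top=.097,selector_nose=.084,selector_aim=.062,tag_yellow=.062).items():
        for r in bot.spot_point(c,n)[:1]:
            p=at(K,W,r["uv"],z); print(c,n,np.round(r["uv"],1),round(r["confidence"],2),p,np.degrees(np.arctan2(p[1]-.1235,p[0]-.5793)))
E
```

```text
clock: 6.92
eef_pos: [0.5996, 0.0989, 0.1043]
tool_rot: [0.686, 0.728, -0.0, 0.0]
ft_force: [0.4, 0.9, 0.7]
grip_width: -0.0001
grasp_force: 0.0
bar-angle of tool -86.5749767295221 a,n mm 25.81743503826466 18.78743455496369 z 0.10434515849817633 f along/normal/z -0.8548477804926964 0.44127861821670317 0.7217778384470589 t 6.9167 q [ 0.16  0.55  0.07  1.09 -0.    1.67]
clock: 7.25
eef_pos: [0.6134, 0.0989, 0.1042]
tool_rot: [0.686, 0.727, 0.0, 0.0]
ft_force: [0.9, 0.9, 0.2]
grip_width: -0.0001
grasp_force: 0.0
bar-angle of tool -86.70188534990818 a,n mm 26.4993802793871 32.60024625241187 z 0.10418851638308435 f along/normal/z -0.839508222020549 0.9915231685145706 0.2041979645652251 t 7.25 q [ 0.16  0.57  0.11  1.11 -0.    1.67]
wrist selector_top [209.3 231.1] 0.83 [0.57873773 0.12362043 0.097     ] 167.91096141533643
wrist selector_nose [211.1 283.4] 0.57 [0.57610215 0.0881881  0.084     ] -95.17459690066258
wrist selector_aim [222.3 279. ] 0.89 [0.57781407 0.07740614 0.062     ] -91.84640269238031
wrist tag_yellow [219.5 279.8] 0.42 [0.57612155 0.07675487 0.062     ] -93.88985836547134
```

View pics/wrist5.png

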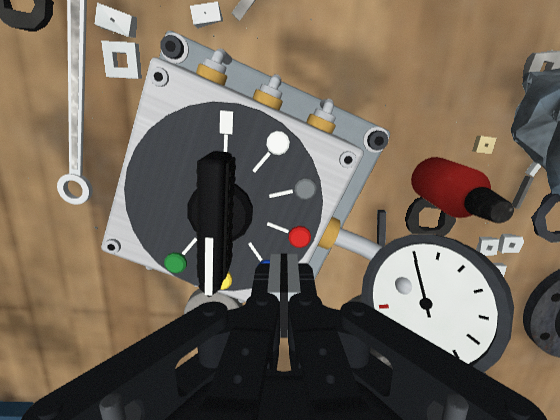

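The handle's line (209,240–293) points over the yellow tag at (226,282), between green at (175,263) and blue; the gauge is unpressed. The fingers are clear of the handle. Next I raise them, centre them over the axis and press.

```bash
python3 -m inch '[0,0,20,0,0,0,0, 0,0,36,0,0,0,0, -15,12,36,0,0,0,0, -34.3,24.6,36,0,0,0,0, -34.3,24.6,36,0,0,0,0, -34.3,24.6,36,0,0,0,0]'|tail -6; python3 p.py; python3 -m inch '[0,0,-8,0,0,0,0, 0,0,-16,0,0,0,0, 0,0,-18,0,0,0,0, 0,0,-20,0,0,0,0, 0,0,-20,0,0,0,0, 0,0,-20,0,0,0,0]'|tail -6; python3 p.py
```

```text
clock: 8.0
eef_pos: [0.5776, 0.1239, 0.1406]
tool_rot: [0.686, 0.727, -0.0, 0.0]
ft_force: [0.5, -0.4, 0.1]
grip_width: 0.0001
grasp_force: 0.0
bar-angle of tool -86.64661567106522 a,n mm -0.5249764114768272 -1.7217572446639668 z 0.140598127514175 f along/normal/z 0.47348900504052077 0.4908107529531842 0.058084413080540236 t 8.0 q [ 0.21  0.49  0.06  1.15 -0.    1.72]
clock: 8.5
eef_pos: [0.5785, 0.1231, 0.1199]
tool_rot: [0.687, 0.727, -0.0, -0.0]
ft_force: [0.4, -0.6, 0.3]
grip_width: -0.0001
grasp_force: 0.0
bar-angle of tool -86.7615634255245 a,n mm 0.3152608435466826 -0.8578706052029006 z 0.11992386531114622 f along/normal/z 0.5774505790213631 0.380560185863732 0.2569295015280133 t 8.5 q [ 0.21  0.51  0.04  1.1  -0.    1.72]
```

Centred and just above the top. Now press in small steps.

```bash
python3 -m inch '[0,0,-1,0,0,0,0, 0,0,-2,0,0,0,0, 0,0,-3,0,0,0,0, 0,0,-4,0,0,0,0, 0,0,-4,0,0,0,0]'|tail -6; python3 -m inch '[0,0,-1,0,0,0,0, 0,0,-2,0,0,0,0, 0,0,-3,0,0,0,0, 0,0,-4,0,0,0,0, 0,0,-4,0,0,0,0]'|tail -6;  python3 p.py
```

```text
clock: 8.92
eef_pos: [0.5788, 0.1234, 0.1174]
tool_rot: [0.687, 0.727, 0.001, 0.001]
ft_force: [-1.3, -0.4, 4.3]
grip_width: 0.0001
grasp_force: 1.9
clock: 9.33
eef_pos: [0.5789, 0.1234, 0.1139]
tool_rot: [0.687, 0.727, 0.001, 0.001]
ft_force: [-2.0, -1.5, 7.0]
grip_width: 0.0005
grasp_force: 3.6
bar-angle of tool -86.73877821694543 a,n mm 0.05940115133269881 -0.4406927741063952 z 0.1139104247112749 f along/normal/z 1.374176904569818 -2.0958467369432534 6.966815394903933 t 9.3333 q [ 0.21  0.51  0.03  1.09 -0.    1.72]
```

```bash
python3 -m inch '[0,0,-1.5,0,0,0,0, 0,0,-3,0,0,0,0, 0,0,-4,0,0,0,0, 0,0,-4,0,0,0,0, 0,0,-4,0,0,0,0]'|tail -6; python3 p.py; python3 - <<'E'
from h import *
for c in ("wrist","top"):
    K,W=cam(c); im=bot.camera(c); cv2.imwrite(f"pics/{c}6.png",im)
    for n,z in dict(selector_top=.091,selector_nose=.078,selector_aim=.062,tag_yellow=.062).items():
        for r in bot.spot_point(c,n)[:1]:
            p=at(K,W,r["uv"],z); print(c,n,np.round(r["uv"],1),round(r["confidence"],2),p,np.degrees(np.arctan2(p[1]-.1235,p[0]-.5793)))
E
```

```text
clock: 9.75
eef_pos: [0.5791, 0.1234, 0.1128]
tool_rot: [0.687, 0.727, 0.002, 0.001]
ft_force: [-6.7, -0.9, 21.3]
grip_width: -0.0001
grasp_force: 10.7
bar-angle of tool -86.73917998230763 a,n mm 0.060269384251427534 -0.17565840115775447 z 0.11281942249251321 f along/normal/z 0.47266986218209794 -6.740397008675362 21.262301413757076 t 9.75 q [ 0.21  0.51  0.02  1.08 -0.    1.72]
wrist selector_top [281.6 266.8] 0.59 [0.57841798 0.1237377  0.091     ] 164.91752631428187
top selector_top [225.7 205.7] 0.6 [0.58248168 0.12633609 0.091     ] 41.713183251796295
top selector_nose [246.9 209.8] 0.57 [0.57638135 0.08902549 0.078     ] -94.83919194537658
top selector_aim [253.5 211.1] 0.66 [0.57661971 0.07816389 0.062     ] -93.38341521463416
top tag_yellow [254.1 209.3] 0.61 [0.58001785 0.07700265 0.062     ] -89.11551468318694
```

View pics/wrist6.png

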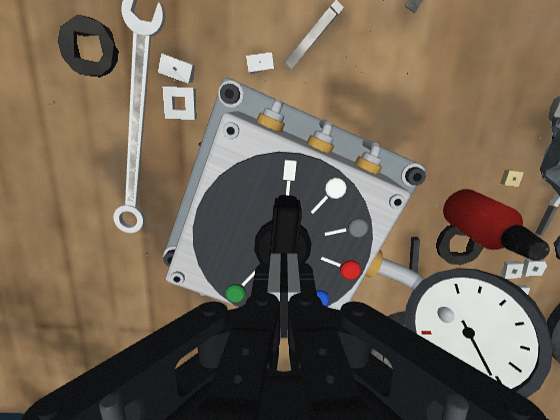

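The gauge needle has swung round (now to (495,380)), the handle stands between green (235,294) and blue (320,300) on the yellow tag, and it sits at its stop with 21 N. Handing in.

```bash
python3 -c "
from workcell import bot
print(bot.job_done())"
```

```text
the job is handed in; nothing more can be done
None
```

The selector was turned three clicks clockwise to the yellow test point (station 5) and is held pressed to its stop with about 21 N, the gauge needle has risen, and the job is handed in; no verdict came back.

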